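# Set out the drilling kit in the job caddy

### The job

Set out the kit for the next drilling job in the blue job caddy, in either order: slide the orange drilling template up out of its slotted wooden holder and stand it, still the same way up, in the caddy's slot, and take the drill-bit tube with the red cap out of the sloping rack and stand it, cap up, in the caddy's round hole. Both must go fully home to the bottom and be let go; leave the yellow- and blue-capped tubes, the clamp and the try square where they are.

Things in the scene. Friction and masses are not known exactly. Their poses are not given: they have to be found in the camera images.
- tube_red: Drill-bit tube: clear plastic cylinder with rounded ends, 20 mm in diameter and 110 mm long over all, its top 30 mm a red cap of the same diameter; a steel bit shows inside; 30 to 55 g. Origin: lowest point, centre of the bottom end; z along the tube to the cap. Starts in any of the rack's three holes, 68 mm standing out along its axis.
- tube_yellow: Same tube with a yellow cap, in another rack hole: leave it. Same origin and axes.
- tube_blue: Same tube with a blue cap, in another rack hole: leave it. Same origin and axes.
- rack: Fixed dark wooden sloping rack, 100 x 200 mm, 85 mm high: a block tilted 25 degrees on a base. Origin: centre of the base's underside; x points away from the robot, y along the row of three holes (22 mm wide, 42 mm deep, 65 mm apart). The holes lean 25 degrees from vertical towards -x (the robot): axis out of the hole (-0.423, 0, 0.906) in this frame.
- template: Orange plastic drilling template, flat panel 8 mm thick (its x), 78 mm wide (its y), 110 mm tall (its z), with six black dots as holes; 60 to 130 g. Origin: centre of its lower edge. It stands upright in the holder's middle slot, 40 mm deep, 70 mm standing out.
- holder: Brown wooden slotted holder, fixed, 90 x 110 x 50 mm high, with three parallel slots along its y (11 mm wide, 85 mm long, 40 mm deep, 28 mm apart in x); the template stands in the middle one. Origin: centre of its underside. Holder and caddy may be on either side of the rack.
- caddy: Blue job caddy, fixed block 70 x 170 x 50 mm high (x, y, z). Origin: centre of its underside; z up. A slot along y and a round hole in its top, both 40 mm deep, floors 10 mm above the bench.
- caddy_slot (a point): Centre of the floor of the caddy's slot (at x 0, y -33 mm, z 10 mm in the caddy's frame); the slot is 12 mm wide along the caddy's x and 88 mm long along its y; its mouth is 40 mm higher.
- caddy_hole (a point): Centre of the floor of the caddy's round hole (at x 0, y +57 mm, z 10 mm in the caddy's frame); the hole is 23 mm wide; its mouth is 40 mm higher.
- clamp: Bar clamp lying on the bench to the right of the rack (-y), black with red grips, 90 x 200 x 24 mm; leave it. Origin: underside of the middle of its bar.
- square: Try square lying flat between robot and rack, dark wooden stock 20 x 110 x 18 mm with a 4 mm steel blade reaching 140 mm along its x, towards the robot; leave it. Origin: underside of the middle of the stock.
There are look-alikes about, which are no part of the job. Several things have the shape of the caddy; the one meant has the colours described above. Of the things that look like the template, the smaller one is meant.

How it is judged:
By the outcome, as a careful person would: the job done as asked, in the order asked, and still so for the second after the job is handed in, with the robot touching nothing.
It also fails if it takes over 70 s, if anything falls off the work surface, if the arm or the gripper's body presses on something with over 40 N, if the wrist force passes 120 N, or if a joint passes its speed limit or range.

### The arm

A 6-joint arm with a two-finger parallel gripper is mounted at the origin on the work surface. World frame = base frame: x ahead of the robot, y to its left, z up, the work surface at z = 0. Lengths are in m, angles in degrees, forces in N, time in s.
With the tool pointing down it reaches from about 0.25 to 0.725 m from the base axis. Payload 9.7 kg.
Tool frame: the origin (TCP) lies between the finger pads; the fingertips stand 11 mm ahead of it and the grasp point (between the pads) lies 8 mm behind it; y points along the fingers, x is the direction in which the jaws open and shut, and the axes are right-handed (so a half turn about y gives the same grasp; the last joint's range is limited). The gripper opens to 85 mm and grips with 20 to 120 N. Pads are 22 mm wide; open, the fingers measure 114 mm over their backs; the gripper's body (76 mm by 85 mm) begins 54 mm behind the grasp point. The pads swing forward as they close: fully open they stand 13 mm farther back than shut.
Start: joints at [71.047, 4.979, 10.078, 95.1, 0, 90], TCP at [0.179, 0.52, 0.242] pointing down, gripper open.
Joint ranges: [-179.16, 179.16], [-48.56, 103.87], [-65.8, 70.77], [-126.05, 130.52], [-82.76, 87.17], [-180, 180]. Speed limits (degrees/s): [127.2, 127.2, 147.25, 180, 180, 180].

### API

Orientations are given as [roll, pitch, yaw] about the fixed x, y, z axes, in that order (R = Rz(yaw) Ry(pitch) Rx(roll)).
In Python, from workcell import bot, vision gives the robot as it stands. The module is installed in compiled form; this text tells all that it offers.
- The arm moves only by the shell command python3 -m crank 'ROWS' [OPENING] [FORCE]. ROWS is text: rows parted by semicolons, each of 6 numbers parted by spaces: the shift along the tool's x, y, z in m, then the turn, a rotation vector about the tool's x, y, z in rad. A call has 1 to 8 rows; each row is the pose to reach, as a shift and turn from the pose commanded when the call began, along the tool's axes at that moment; what a row does not reach only later rows make up. A row lasts 1/10 s, in which the tool goes at most 50 mm and 8.59 degrees, less where a joint would pass 70% of its speed; a pose out of reach is approached as far as the arm can. A call with a gripper value outside its range is refused whole. OPENING is the gripper's target within -1 to 1 (shut at 1, half-way at 0, fully open at -1), set as the call begins (- or left out, the last holds). The fingers move at their own pace and stop on an object; FORCE is the grip in N (left out, the last holds). Time passes only in rows, so rows that repeat a pose let the fingers close. It gives the time, the measured TCP pose, the force and the opening at its end, in the units of the state.
- bot.get_obs(): the state, without advancing time (a new reading comes with each control period).
- vision.camera(name): name is "side" or "top" or "wrist"; returns the picture (400x640x3 uint8, red, green, blue); there is no depth.
- vision.get_calibration(name): a dict with "fx", "fy", "cx", "cy" (pixels), "rvec" (rotation vector, rad) and "tvec" (3), from world to camera coordinates, as OpenCV has them. Camera axes: x right, y down, z forward; pixel columns grow to the right and rows downward; lengths in m; the calibration is good to about 2 mm. A picture is of the moment at which its call begins: read the wrist's pose just before it. get_calibration takes no time and is no camera call; for the wrist camera it gives the pose at the moment of the call.
- bot.job_done(): hands the job in, once; it reports no verdict.
The state is a dict: "time": time; "q": joint angles; "qd": joint speeds; "joint_efforts": joint torques, N m; "ee_pos": TCP position; "tcp_rot": TCP orientation; "wrist_force": force on the tool from outside, world axes, zero at the start; "torque": the same for the moment, N m; "opening": finger opening in m.
Only numpy, scipy, OpenCV 4.12 (cv2) and the standard library are available. Lean on these libraries where they do the work, as an engineer would, in place of code of your own. Each camera call takes 0.05 s, during which the arm holds its last target. There are 200 camera calls.

## Working session

There is one attempt and no reset: what is moved stays moved. The work goes in short steps, Python scripts to look and compute and a shell command to move; the robot and the scene stay as the last step left them, time stands still between calls to the robot, and variables do not carry over. Pictures are saved under pics/ and viewed, about 8 in all and at most 12, crops included, and the job is handed in when it is done.

```bash
mkdir -p pics
cat > h.py <<'E'
import numpy as np, cv2
from workcell import bot, vision
from scipy.spatial.transform import Rotation as Ro
def snap(name,fn):
    im=vision.camera(name); cv2.imwrite('pics/'+fn,im[:,:,::-1]); return im
def ray(cal,px):
    R=Ro.from_rotvec(np.ravel(cal['rvec'])).as_matrix(); t=np.ravel(cal['tvec'])
    d=np.array([(px[0]-cal['cx'])/cal['fx'],(px[1]-cal['cy'])/cal['fy'],1.])
    return -R.T@t, R.T@d
def onz(cal,px,z):
    o,d=ray(cal,px); return o+d*(z-o[2])/d[2]
def proj(cal,P):
    K=np.array([[cal['fx'],0,cal['cx']],[0,cal['fy'],cal['cy']],[0,0,1]])
    return cv2.projectPoints(np.array(P,float).reshape(-1,3),np.array(cal['rvec'],float),np.array(cal['tvec'],float),K,None)[0][:,0]
def tri(c1,p1,c2,p2):
    o1,d1=ray(c1,p1);o2,d2=ray(c2,p2)
    s=np.linalg.lstsq(np.c_[d1,-d2],o2-o1,rcond=None)[0]
    a,b=o1+d1*s[0],o2+d2*s[1]; return (a+b)/2,np.linalg.norm(a-b)
E
python3 - <<'E'
from h import *
o=bot.get_obs(); print(o)
for n in ['top','side']:
    snap(n,n+'0.png'); c=vision.get_calibration(n); print(n,c, ray(c,(320,200)))
E
```

```text
{'time': 0.0, 'q': array([7.10473400e+01, 5.01011126e+00, 1.00346462e+01, 9.50983322e+01,
       1.12386008e-04, 8.99996422e+01]), 'qd': array([ 0.0327003 , -0.03964593,  0.0211595 ,  0.09021014, -0.05378574,
       -0.09329252]), 'joint_efforts': array([-1.58158393e-03, -5.20386672e+01,  4.64801860e+01,  1.62216002e-02,
        8.32992282e-05, -3.04274600e-06]), 'ee_pos': array([0.1785653 , 0.51998822, 0.24159426]), 'tcp_rot': array([-8.99998872e+01,  7.37972723e-02,  7.10476977e+01]), 'wrist_force': array([0.88051343, 0.44426452, 0.59456462]), 'torque': array([ 0.03200637,  0.01453158, -0.03310212]), 'opening': 0.08525186459460421}
top {'fx': 443.9554531969708, 'fy': 443.9554531969708, 'cx': 320.40186996566297, 'cy': 190.39961258692932, 'rvec': array([ 2.13236611, -2.05593398,  0.23881417]), 'tvec': array([-0.09950741,  0.50960028,  1.10776445])} (array([ 0.24262824, -0.09362073,  1.19545094]), array([ 0.21043346,  0.01108364, -0.97778492]))
side {'fx': 412.0600540775723, 'fy': 412.0600540775723, 'cx': 314.54280169414835, 'cy': 192.58331888957827, 'rvec': array([ 2.02044868, -0.70745025,  0.40417406]), 'tvec': array([-0.44710337,  0.15654011,  0.85314301])} (array([-0.05897151, -0.78498721,  0.5766946 ]), array([ 0.54145754,  0.65113363, -0.53230451]))
```

View pics/top0.png

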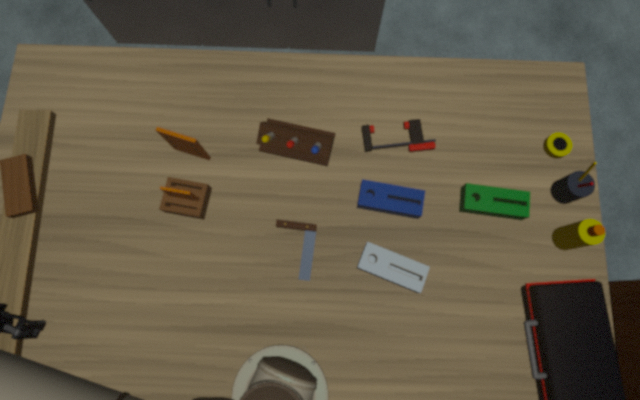

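View pics/side0.png

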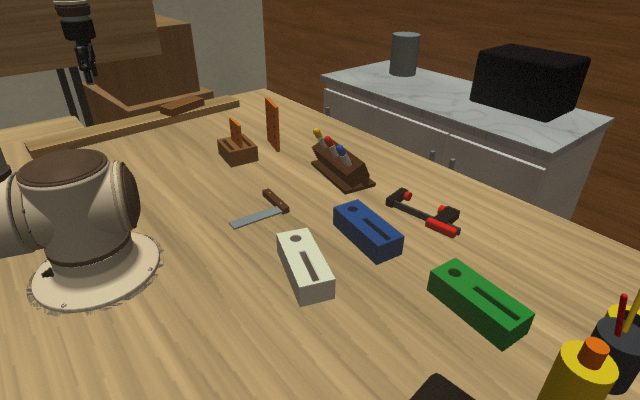

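Candidates, top view: the template is the small orange panel in the holder at (178,191), against a large free-standing panel at (183,142). The caddy is the blue block at (391,198), against green (495,200) and white (394,267). The red tube is the rack's middle one, cap at about (291,144). I'll check this in one enlarged crop and measure.

Run:
```python
from h import *
im=cv2.imread('pics/top0.png'); s=cv2.imread('pics/side0.png')
a=cv2.resize(im[110:225,150:350],(800,460),interpolation=cv2.INTER_CUBIC)
b=cv2.resize(im[175:222,350:430],(400,235)[0:2],interpolation=cv2.INTER_CUBIC)
b=b[:140*2-45]; 
c=cv2.resize(s[100:180,210:370],(400,200),interpolation=cv2.INTER_CUBIC)
out=np.zeros((600,800,3),np.uint8); out[:365]=cv2.resize(a,(800,365)); out[365:600,:400]=b; out[365:565,400:]=c
out=np.clip(out.astype(float)*1.6,0,255).astype(np.uint8)
cv2.imwrite('pics/crop1.png',out)
ct=vision.get_calibration('top');cs=vision.get_calibration('side')
hsv=cv2.cvtColor(im,cv2.COLOR_BGR2HSV); hs=cv2.cvtColor(s,cv2.COLOR_BGR2HSV)
def blob(m,box):
    x0,y0,x1,y1=box; M=np.zeros_like(m);M[y0:y1,x0:x1]=m[y0:y1,x0:x1]
    n,l,st,ce=cv2.connectedComponentsWithStats(M); i=1+np.argmax(st[1:,4]); 
    cn=np.argwhere(l==i)[:,::-1].astype(np.float32); return ce[i],st[i],cv2.minAreaRect(cn)
blue=cv2.inRange(hsv,(100,100,40),(125,255,255))
ce,st,r=blob(blue,(345,165,440,230));print('caddy top',ce,st,r)
print([onz(ct,p,.05).round(3) for p in cv2.boxPoints(r)], onz(ct,ce,.05))
red=lambda h:cv2.inRange(h,(0,150,50),(5,255,255))|cv2.inRange(h,(172,150,50),(180,255,255))
p1=blob(red(hsv),(250,120,340,165));p2=blob(red(hs),(310,120,365,170));print(p1,p2)
print('redcap',tri(ct,p1[0],cs,p2[0]))
og=lambda h:cv2.inRange(h,(6,170,60),(18,255,255))
p1=blob(og(hsv),(155,180,210,200));p2=blob(og(hs),(222,112,248,142));print(p1,p2)
print('templ',tri(ct,p1[0],cs,p2[0]))
print('top edge at .12',[onz(ct,p,.12).round(3) for p in cv2.boxPoints(p1[2])])
for n,p in dict(rack=[(265,122),(335,132),(328,164),(258,146)],holder=[(168,176),(211,184),(204,217),(162,209)]).items(): print(n,[onz(ct,q,.05 if n=='holder' else 0.0).round(3) for q in p])
```

```text
caddy top [390.6522293  197.90573248] [ 358  180   66   36 1570] ((391.05999755859375, 197.92001342773438), (63.9515495300293, 25.938390731811523), 10.30484676361084)
[array([ 0.479, -0.179,  0.05 ]), array([ 0.549, -0.19 ,  0.05 ]), array([ 0.524, -0.357,  0.05 ]), array([ 0.455, -0.344,  0.05 ])] [ 0.50155929 -0.26687051  0.05      ]
(array([289.74418605, 143.90697674]), array([286, 141,   9,   7,  43], dtype=int32), ((289.7500305175781, 143.75001525878906), (6.363960266113281, 7.071067810058594), 45.0)) (array([328.43859649, 140.63157895]), array([324, 136,  10,  11,  57], dtype=int32), ((328.4117431640625, 140.85292053222656), (10.804409980773926, 6.002450466156006), 59.03623962402344))
redcap (array([0.62036712, 0.00094116, 0.11556972]), np.float64(0.0025137603716904743))
(array([178.59111111, 192.24444444]), array([160, 186,  38,  14, 225], dtype=int32), ((178.76470947265625, 192.44117736816406), (38.56315994262695, 9.216353416442871), 14.03624439239502)) (array([235.20098039, 130.61764706]), array([229, 118,  13,  24, 204], dtype=int32), ((235.29705810546875, 129.47030639648438), (24.079898834228516, 10.248883247375488), 84.2894058227539))
templ (array([0.48831439, 0.28225471, 0.08725917]), np.float64(5.749270971192506e-07))
top edge at .12 [array([0.479, 0.32 , 0.12 ]), array([0.502, 0.317, 0.12 ]), array([0.482, 0.221, 0.12 ]), array([0.459, 0.225, 0.12 ])]
rack [array([0.723, 0.086, 0.   ]), array([ 0.7  , -0.116,  0.   ]), array([ 0.604, -0.099,  0.   ]), array([0.65 , 0.101, 0.   ])]
holder [array([0.54 , 0.328, 0.05 ]), array([0.522, 0.211, 0.05 ]), array([0.433, 0.221, 0.05 ]), array([0.45 , 0.333, 0.05 ])]
```

View pics/crop1.png

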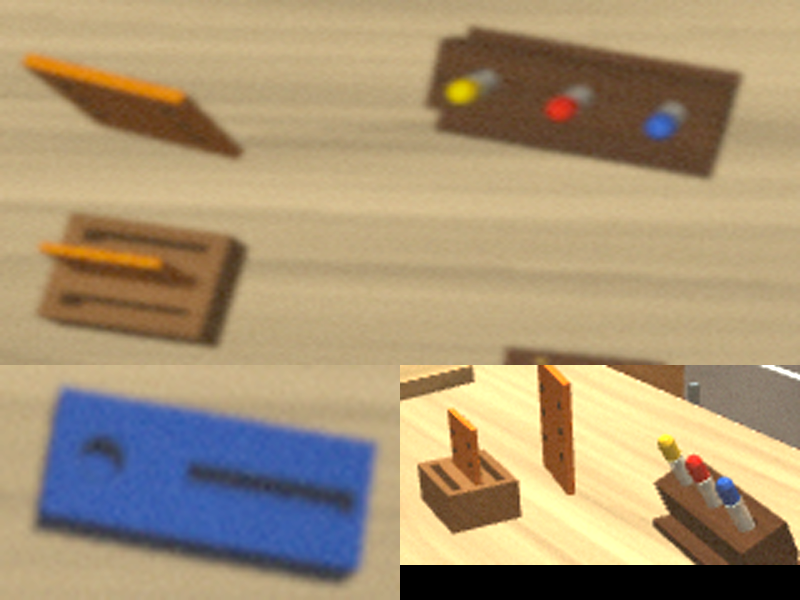

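The crop confirms the choices: the smaller orange panel in the holder's middle slot, the blue caddy with its hole at the left (+y) and slot at the right, and the red cap in the middle rack hole. Next, move above the template.

```bash
cat >> h.py <<'E'
def rel(pos,Rt,n=1):
    "shift and rotvec in tool axes to reach pos with orientation matrix Rt, and the n-th fraction"
    o=bot.get_obs(); R=Ro.from_euler('xyz',o['tcp_rot'],degrees=True).as_matrix()
    v=np.r_[R.T@(np.array(pos)-o['ee_pos']), Ro.from_matrix(R.T@Rt).as_rotvec()]
    print('full',v.round(4),'1/%d'%n,(v/n).round(4)); return v
def orient(yaw,tilt=0):
    "tool x along heading yaw, fingers down, tilted outward by tilt degrees"
    return (Ro.from_euler('z',yaw,degrees=True)*Ro.from_euler('y',-tilt,degrees=True)*Ro.from_euler('x',-90,degrees=True)).as_matrix()
E
python3 - <<'E'
from h import *
rel((.487,.272,.25),orient(-8.5),10)
ct=vision.get_calibration('top')
print('big panel bottom corners',onz(ct,(209,157),0),onz(ct,(160,132),.12))
E
python3 -m crank '-.013 0 -.037 0 .138 0;-.026 0 -.074 0 .276 0;-.039 0 -.111 0 .414 0;-.052 0 -.148 0 .552 0;-.065 0 -.185 0 .69 0;-.078 0 -.222 0 .828 0;-.091 0 -.259 0 .966 0;-.104 0 -.296 0 1.1 0'
python3 -c "
from h import *
rel((.487,.272,.25),orient(-8.5),3)"
```

```text
full [-1.3440e-01 -8.2000e-03 -3.7230e-01  9.0000e-04  1.3883e+00 -1.1000e-03] 1/10 [-1.340e-02 -8.000e-04 -3.720e-02  1.000e-04  1.388e-01 -1.000e-04]
big panel bottom corners [0.61250913 0.23738305 0.        ] [0.63799139 0.33663863 0.12      ]
time: 0.9
ee_pos: [0.4258, 0.3244, 0.242]
tcp_rot: [-90.0, 0.0, 7.7]
wrist_force: [0.2, 0.1, 0.4]
opening: 0.0854
full [ 0.0536 -0.008  -0.0601  0.0003  0.2827 -0.0004] 1/3 [ 0.0179 -0.0027 -0.02    0.0001  0.0942 -0.0001]
```

```bash
python3 -m crank '.018 -.003 -.02 0 .094 0;.036 -.006 -.04 0 .188 0;.0536 -.008 -.06 0 .283 0;.0536 -.008 -.06 0 .283 0;.0536 -.008 -.06 0 .283 0'
python3 - <<'E'
from h import *
c=vision.get_calibration('wrist'); o=bot.get_obs(); print(o['ee_pos'],o['tcp_rot'],o['q'],c); im=snap('wrist','w1.png'); print(ray(c,(320,200)))
E
```

```text
time: 1.4
ee_pos: [0.4863, 0.2734, 0.2498]
tcp_rot: [-90.0, 0.1, -8.2]
wrist_force: [0.0, 0.4, -0.5]
opening: 0.0854
[0.48631418 0.27343607 0.24979682] [-9.00256844e+01  5.14728173e-02 -8.19082284e+00] [2.93420042e+01 6.31594537e+00 1.23623560e+01 9.61028761e+01
 1.09901885e-02 1.27532810e+02] {'fx': 294.59194818579783, 'fy': 294.59194818579783, 'cx': 321.8578463017297, 'cy': 202.22088655687497, 'rvec': array([-2.84930993,  0.20345081,  0.0283806 ]), 'tvec': array([-0.44237668,  0.28630186,  0.4815101 ])}
(array([0.49593754, 0.34340992, 0.3816195 ]), array([-0.0446488 , -0.27087972, -0.96162741]))
```

View pics/w1.png

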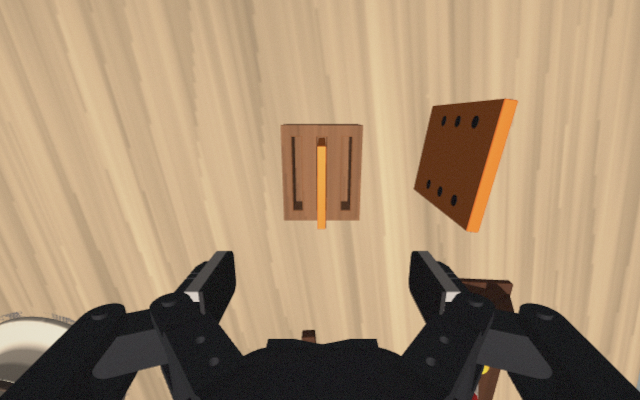

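The template's top edge shows as a near-vertical orange strip from (321,145) to (322,228), centred in the holder. I'll measure it with a mask.

Run:
```python
from h import *
c=vision.get_calibration('wrist'); im=cv2.imread('pics/w1.png'); hsv=cv2.cvtColor(im,cv2.COLOR_BGR2HSV)
m=cv2.inRange(hsv,(8,150,170),(22,255,255)); m[:,380:]=0; m[250:]=0
n,l,st,ce=cv2.connectedComponentsWithStats(m); i=1+np.argmax(st[1:,4]); pts=np.argwhere(l==i)[:,::-1].astype(np.float32)
r=cv2.minAreaRect(pts); print(st[i],r)
B=np.array([onz(c,p,.12) for p in cv2.boxPoints(r)]); print(B.round(4),B.mean(0))
print('edges',[np.linalg.norm(B[i]-B[i-1]).round(4) for i in range(4)])
d=cv2.fitLine(pts,cv2.DIST_L2,0,.01,.01).ravel(); p0=onz(c,d[2:],.12);p1=onz(c,d[2:]+30*d[:2],.12); v=p1-p0; print('line yaw',np.degrees(np.arctan2(-v[0],v[1])), 'mid',p0)
for P in [(283,124),(363,124),(361,220),(283,220)]: print('holder',onz(c,P,.05).round(3))
```

```text
[317 146   9  83 736] ((321.0, 187.0), (82.0, 8.0), 90.0)
[[0.4878 0.3192 0.12  ]
 [0.4948 0.3182 0.12  ]
 [0.4842 0.2421 0.12  ]
 [0.4766 0.2431 0.12  ]] [0.48585527 0.28066803 0.12      ]
edges [np.float64(0.0769), np.float64(0.007), np.float64(0.0769), np.float64(0.0076)]
line yaw 171.9508343612484 mid [0.48617023 0.28262271 0.12      ]
holder [0.453 0.341 0.05 ]
holder [0.539 0.329 0.05 ]
holder [0.525 0.219 0.05 ]
holder [0.433 0.232 0.05 ]
```

```bash
python3 -m crank '-.001 .025 .007 0 0 0;-.001 .05 .007 0 0 0;-.001 .075 .007 0 0 0;-.001 .1 .007 0 0 0;-.001 .12 .007 0 0 0;-.001 .14 .007 0 0 0;-.001 .155 .007 0 0 0;-.001 .16 .007 0 0 0'
python3 -m crank '0 0 0 0 0 0;0 0 0 0 0 0;0 0 0 0 0 0;0 0 0 0 0 0;0 0 0 0 0 0;0 0 0 0 0 0;0 0 0 0 0 0;0 0 0 0 0 0' 1 50
python3 -m crank '0 0 0 0 0 0;0 0 0 0 0 0'
```

```text
time: 2.25
ee_pos: [0.485, 0.281, 0.0886]
tcp_rot: [-90.1, 0.1, -8.1]
wrist_force: [-0.3, -0.7, 0.1]
opening: 0.0851
time: 3.05
ee_pos: [0.4865, 0.2809, 0.0908]
tcp_rot: [-90.0, -0.0, -8.2]
wrist_force: [-0.0, 0.2, 4.9]
opening: 0.0075
time: 3.25
ee_pos: [0.4865, 0.2809, 0.0908]
tcp_rot: [-90.0, -0.0, -8.2]
wrist_force: [0.9, 0.6, 5.9]
opening: 0.0076
```

```bash
python3 -m crank '0 -.01 0 0 0 0;0 -.025 0 0 0 0;0 -.045 0 0 0 0;0 -.07 0 0 0 0;0 -.095 0 0 0 0;0 -.12 0 0 0 0;0 -.145 0 0 0 0;0 -.165 0 0 0 0'
python3 - <<'E'
from h import *
ct=vision.get_calibration('top')
# rough caddy from top corners: centre, y-axis
C=np.array([.50156,-.2669]);
yaw=np.degrees(np.arctan2(-(.514-.4895),(-.1845+.3505)));print('yaw',yaw)
y=np.array([-np.sin(np.radians(yaw)),np.cos(np.radians(yaw))])
print('slot',C-.033*y,'hole',C+.057*y)
rel((*(C-.033*y),.25),orient(yaw),16)
E
```

```text
time: 4.05
ee_pos: [0.4862, 0.2808, 0.2579]
tcp_rot: [-89.9, -0.1, -8.2]
wrist_force: [0.9, -0.3, -1.3]
opening: 0.0075
yaw -8.395694035769665
slot [ 0.49674171 -0.29954635] hole [ 0.50988249 -0.21051085]
full [ 0.0931  0.0075 -0.5729 -0.001   0.0036  0.0012] 1/16 [ 0.0058  0.0005 -0.0358 -0.0001  0.0002  0.0001]
```

```bash
python3 -m crank '.003 0 -.02 0 0 0;.008 0 -.052 0 0 0;.014 0 -.09 0 0 0;.02 0 -.128 0 0 0;.027 0 -.166 0 0 0;.033 0 -.204 0 0 0;.039 0 -.242 0 0 0;.046 0 -.28 0 0 0'
python3 -m crank '.006 0 -.038 0 0 0;.012 0 -.076 0 0 0;.018 0 -.114 0 0 0;.024 0 -.152 0 0 0;.03 0 -.19 0 0 0;.036 0 -.23 0 0 0;.041 0 -.262 0 0 0;.046 0 -.28 0 0 0'
python3 -m crank '0 0 -.01 0 0 0;0 0 -.013 0 0 0;0 0 -.013 0 0 0'
python3 - <<'E'
from h import *
c=vision.get_calibration('wrist'); o=bot.get_obs(); print(o['ee_pos'],o['tcp_rot'],o['q']); im=snap('wrist','w2.png'); np.save('c2.npy',c)
E
```

```text
time: 4.85
ee_pos: [0.4915, -0.0043, 0.2565]
tcp_rot: [-90.0, -0.1, -8.2]
wrist_force: [-0.5, 0.4, -0.9]
opening: 0.0073
time: 5.65
ee_pos: [0.4969, -0.2889, 0.256]
tcp_rot: [-90.0, -0.0, -8.3]
wrist_force: [0.5, -0.1, -1.2]
opening: 0.0075
time: 5.95
ee_pos: [0.4955, -0.2991, 0.2557]
tcp_rot: [-90.0, -0.0, -8.2]
wrist_force: [1.2, 0.6, -0.7]
opening: 0.0076
[ 0.495543   -0.2990634   0.25567623] [-8.99912151e+01 -4.03850942e-03 -8.19205878e+00] [-3.11158273e+01  9.36201745e+00  1.64086111e+01  9.70462958e+01
  9.66415888e-03  6.70762312e+01]
```

View pics/w2.png

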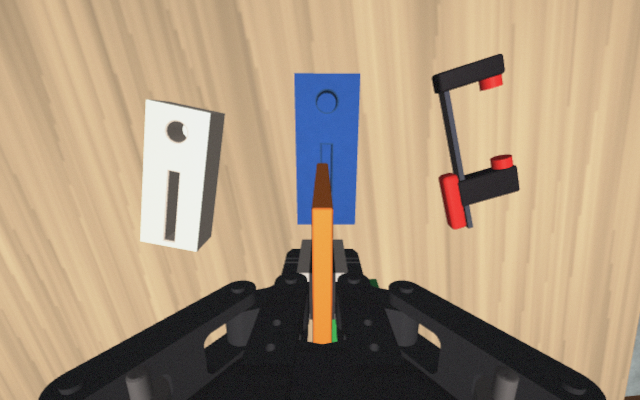

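The held panel's lower corner is at about (322,163). The caddy's top face runs from (295,73) to (355,224), with the hole at (327,101) and the visible slot end at (326,143). I'll fit these.

Run:
```python
from h import *
c=np.load('c2.npy',allow_pickle=True).item(); im=cv2.imread('pics/w2.png'); hsv=cv2.cvtColor(im,cv2.COLOR_BGR2HSV)
m=cv2.inRange(hsv,(100,120,30),(125,255,255)); m[245:]=0; m[:,:270]=0;m[:,390:]=0
pts=np.argwhere(m)[:,::-1].astype(np.float32); W=np.array([onz(c,p,.05)[:2] for p in pts])
h=cv2.convexHull((W*1000).astype(np.float32)); r=cv2.minAreaRect(h); print('rect mm',r, cv2.boxPoints(r).round(1).tolist())
# hole & slot: darker blue pixels
v=hsv[...,2]; print('V med',np.median(v[m>0]))
for nm,(x0,y0,x1,y1) in dict(hole=(310,85,345,118),slot=(317,138,336,162)).items():
    sub=v[y0:y1,x0:x1]; e=cv2.Canny(cv2.GaussianBlur(sub,(3,3),0),20,60); p=np.argwhere(e)[:,::-1]+[x0,y0]
    if nm=='hole':
        el=cv2.minEnclosingCircle(p.astype(np.float32)); print(nm,el,onz(c,el[0],.05), 'diam',2*el[1]/c['fx']*.345)
    else: 
        for y in range(142,160,3): print(y,sub[y-y0].tolist())
```

```text
rect mm ((504.7770080566406, -270.88739013671875), (168.07998657226562, 68.65584564208984), 81.65933990478516) [[458.6000061035156, -349.1000061035156], [526.5999755859375, -359.0], [550.9000244140625, -192.6999969482422], [483.0, -182.8000030517578]]
V med 180.0
hole ((326.5, 101.5), 12.747649192810059) [ 0.51267976 -0.21509747  0.05      ] diam 0.029857835549162458
142 [182, 182, 179, 176, 175, 178, 180, 178, 178, 180, 183, 180, 180, 177, 179, 178, 182, 183, 185]
145 [183, 183, 174, 153, 146, 173, 182, 179, 180, 180, 179, 183, 184, 163, 112, 125, 170, 182, 183]
148 [185, 184, 178, 152, 146, 173, 180, 181, 179, 181, 182, 181, 181, 163, 113, 128, 173, 185, 185]
151 [187, 186, 174, 151, 147, 169, 183, 184, 181, 188, 185, 186, 181, 162, 119, 125, 170, 185, 183]
154 [185, 184, 177, 155, 147, 173, 184, 187, 184, 185, 185, 184, 184, 147, 115, 133, 171, 183, 184]
157 [181, 184, 177, 156, 147, 173, 182, 184, 183, 181, 182, 183, 181, 147, 111, 131, 168, 182, 183]
```

Run:
```python
from h import *
c=np.load('c2.npy',allow_pickle=True).item(); o=bot.get_obs(); e=o['ee_pos']
yw=np.radians(-8.34); x=np.array([np.cos(yw),np.sin(yw),0]); y=np.array([-np.sin(yw),np.cos(yw),0])
C=np.array([.5048,-.2709,.05])
for n,p in dict(slot=(326,150),slotend=(326,143.5),hole=(326.5,101.5)).items():
    w=onz(c,p,.05)-C; print(n,'caddy frame',(w@x).round(4),(w@y).round(4))
im=cv2.imread('pics/w2.png'); hsv=cv2.cvtColor(im,cv2.COLOR_BGR2HSV)
m=cv2.inRange(hsv,(5,150,30),(22,255,255)); m[:,:300]=0;m[:,345:]=0;m[240:]=0;
for r in (164,168,180,195,212,225): q=np.flatnonzero(m[r]); print(r,q.min(),q.max())
print('top row',np.flatnonzero(m.any(1)).min())
b=e+[0,0,-.0908]
print('proj bottom corners',proj(c,[b+.039*y+.004*x,b+.039*y-.004*x]), 'top near',proj(c,[b+.039*y+[0,0,.11]+.004*x,b+.039*y+[0,0,.11]-.004*x]))
rel((.4999,-.3036,e[2]),orient(-8.3))
```

```text
slot caddy frame -0.0005 0.0042
slotend caddy frame -0.0005 0.0115
hole caddy frame -0.0003 0.0564
164 318 326
168 317 327
180 316 328
195 314 330
212 312 332
225 312 332
top row 164
proj bottom corners [[327.61751749 158.94552602]
 [317.02227448 158.91556061]] top near [[333.25618918 197.8118996 ]
 [313.09082442 197.76116497]]
full [ 0.0049  0.     -0.0042 -0.0002  0.0024  0.0002] 1/1 [ 0.0049  0.     -0.0042 -0.0002  0.0024  0.0002]
```

```bash
python3 -m crank '.002 0 -.001 0 0 0;.0045 .02 -.002 0 0 0;.0045 .04 -.002 0 0 0;.0045 .06 -.002 0 0 0;.0045 .08 -.002 0 0 0;.0045 .095 -.002 0 0 0;.0045 .1 -.002 0 0 0;.0045 .1 -.002 0 0 0'
python3 - <<'E'
from h import *
c=vision.get_calibration('wrist'); o=bot.get_obs(); print(o['ee_pos'],o['tcp_rot']); im=snap('wrist','w3.png'); np.save('c3.npy',c)
a=cv2.imread('pics/w3.png')[20:260,200:440]; cv2.imwrite('pics/w3c.png',cv2.resize(a,(600,600),interpolation=cv2.INTER_CUBIC))
E
```

```text
time: 6.8
ee_pos: [0.4998, -0.3016, 0.155]
tcp_rot: [-90.0, 0.0, -8.2]
wrist_force: [-0.5, -0.2, -0.5]
opening: 0.0078
[ 0.49976298 -0.30164739  0.15500999] [-8.99818077e+01  3.80258068e-02 -8.16804910e+00]
```

View pics/w3c.png

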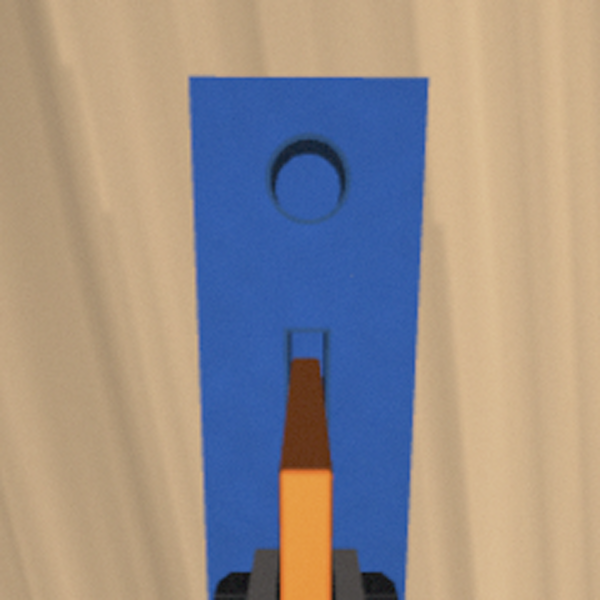

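The panel's lower corner (crop 290–320, row 358) lies inside the slot (287–328, end at row 328). It is about 0.7 mm to the left and 1–2 mm too far along. Correct that and insert.

```bash
python3 -m crank '.0007 .005 .001 0 0 0;.0007 .012 .001 0 0 0;.0007 .02 .001 0 0 0;.0007 .028 .001 0 0 0'
python3 -m crank '0 .008 0 0 0 0;0 .016 0 0 0 0;0 .024 0 0 0 0;0 .031 0 0 0 0;0 .034 0 0 0 0;0 .0355 0 0 0 0;0 .0355 0 0 0 0'
```

```text
time: 7.25
ee_pos: [0.5006, -0.3012, 0.1265]
tcp_rot: [-90.0, 0.0, -8.2]
wrist_force: [-0.4, 0.0, -0.6]
opening: 0.0073
time: 7.95
ee_pos: [0.5007, -0.3012, 0.0918]
tcp_rot: [-90.0, -0.0, -8.2]
wrist_force: [1.6, -0.2, -1.9]
opening: 0.0074
```

```bash
python3 -m crank '0 .001 0 0 0 0;0 .001 0 0 0 0'
python3 -m crank '0 0 0 0 0 0;0 0 0 0 0 0;0 0 0 0 0 0;0 0 0 0 0 0;0 0 0 0 0 0;0 0 0 0 0 0' -1
python3 -m crank '0 -.02 0 0 0 0;0 -.05 0 0 0 0;0 -.085 0 0 0 0;0 -.12 0 0 0 0;0 -.15 0 0 0 0;0 -.165 0 0 0 0;0 -.165 0 0 0 0'
python3 - <<'E'
from h import *
c=vision.get_calibration('wrist'); o=bot.get_obs(); im=snap('wrist','w4.png'); hsv=cv2.cvtColor(im,cv2.COLOR_RGB2HSV)
m=cv2.inRange(hsv,(8,150,150),(22,255,255));m[:,:290]=0;m[:,355:]=0;m[260:]=0
pts=np.argwhere(m)[:,::-1].astype(np.float32);r=cv2.minAreaRect(pts);B=np.array([onz(c,p,.12) for p in cv2.boxPoints(r)]);print(r,B.mean(0),[np.linalg.norm(B[i]-B[i-1]).round(4) for i in range(4)])
cs=vision.get_calibration('side');s=snap('side','side1.png');cv2.imwrite('pics/s1c.png',cv2.resize(s[110:310,230:470,::-1],(720,600),interpolation=cv2.INTER_CUBIC))
E
```

```text
time: 8.15
ee_pos: [0.5008, -0.3012, 0.091]
tcp_rot: [-90.0, -0.0, -8.2]
wrist_force: [-0.6, -0.7, -0.9]
opening: 0.0075
time: 8.75
ee_pos: [0.5007, -0.3012, 0.0908]
tcp_rot: [-90.0, -0.0, -8.2]
wrist_force: [0.0, 0.3, 0.0]
opening: 0.0855
time: 9.45
ee_pos: [0.5013, -0.3016, 0.2583]
tcp_rot: [-90.1, -0.2, -8.2]
wrist_force: [-0.1, -0.2, -0.4]
opening: 0.0853
((320.5, 192.0), (78.0, 7.0), 90.0) [ 0.50040679 -0.3016814   0.12      ] [np.float64(0.0763), np.float64(0.0064), np.float64(0.0763), np.float64(0.0069)]
```

View pics/s1c.png

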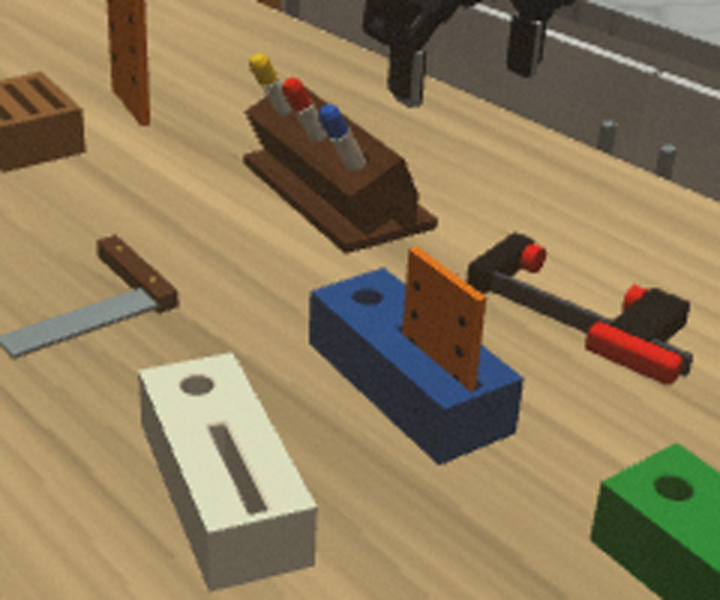

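The template stands in the caddy slot, home: its top edge at z 0.12 measures 76 x 7 mm, and the TCP came down to the seated height. Next, the tube: triangulate all three caps for the rack's heading.

Run:
```python
from h import *
im=cv2.imread('pics/top0.png'); s=cv2.imread('pics/side0.png')
ct=vision.get_calibration('top');cs=vision.get_calibration('side')
T=cv2.cvtColor(im,cv2.COLOR_BGR2HSV);S=cv2.cvtColor(s,cv2.COLOR_BGR2HSV)
def b(h,lo,hi,box):
    m=cv2.inRange(h,lo,hi);x0,y0,x1,y1=box;p=np.argwhere(m[y0:y1,x0:x1])[:,::-1]+[x0,y0];return p.mean(0),len(p)
P={}
for n,lo,hi in [('y',(22,130,50),(35,255,255)),('r',(0,150,50),(4,255,255)),('b',(105,130,50),(125,255,255))]:
    a,na=b(T,lo,hi,(250,120,345,165));c,nc=b(S,lo,hi,(305,120,360,175)); P[n],e=tri(ct,a,cs,c); print(n,a,na,c,nc,P[n].round(4),e)
d=P['y']-P['b'];print('yaw',np.degrees(np.arctan2(-d[0],d[1])),np.linalg.norm(d))
yaw=np.degrees(np.arctan2(-d[0],d[1])); R=orient(yaw,25); ax=-R[:,1]; print('axis out',ax)
tcp=P['r']+ax*(.10); print(tcp); rel(tcp,R,10)
```

```text
y [265.16666667 138.4       ] 60 [316.93617021 132.06382979] 47 [0.6323 0.065  0.1166] 0.0016843232325740173
r [290.18181818 143.60606061] 33 [328.4047619  140.11904762] 42 [ 0.62   -0.      0.1177] 0.0014611408377982916
b [314.57575758 149.42424242] 33 [340.15384615 147.53846154] 26 [ 0.6054 -0.0635  0.1227] 0.0024887372460996758
yaw -11.822051457687008 0.13148764087990847
axis out [-0.41365394  0.08658298  0.90630779]
[0.57866385 0.00862112 0.20828666]
full [ 0.033   0.0468  0.3178 -0.0139  0.0623 -0.4365] 1/10 [ 0.0033  0.0047  0.0318 -0.0014  0.0062 -0.0436]
```

```bash
python3 -m crank '.003 0 .02 0 0 -.04;.007 .005 .055 0 0 -.09;.01 .01 .09 0 .01 -.15;.014 .015 .13 0 .02 -.2;.018 .02 .17 0 .03 -.26;.022 .025 .21 0 .04 -.32;.026 .035 .25 -.01 .05 -.38;.03 .042 .285 -.014 .06 -.43'
python3 -m crank '.003 .003 .018 0 0 -.005;.003 .005 .033 0 0 -.005;.003 .005 .033 0 0 -.005;.003 .005 .033 0 0 -.005'
python3 - <<'E'
from h import *
c=vision.get_calibration('wrist'); o=bot.get_obs(); print(o['ee_pos'],o['tcp_rot'],o['q']); im=snap('wrist','w5.png'); np.save('c5.npy',c)
rel((.5787,.0086,.2083),orient(-11.8,25))
E
```

```text
time: 10.35
ee_pos: [0.5702, -0.0216, 0.2114]
tcp_rot: [-90.0, -24.7, -11.7]
wrist_force: [1.7, -0.2, -0.4]
opening: 0.0852
time: 10.75
ee_pos: [0.5818, 0.008, 0.2089]
tcp_rot: [-90.1, -24.8, -11.6]
wrist_force: [0.1, -0.5, -0.9]
opening: 0.0857
[0.58180151 0.00802207 0.20893412] [-90.10159134 -24.81883304 -11.61114442] [  3.85824539 -14.88369906 -16.27990596  64.60568512  -6.52668844
 104.10313182]
full [-0.0035 -0.0004  0.0003  0.0006  0.0022 -0.0026] 1/1 [-0.0035 -0.0004  0.0003  0.0006  0.0022 -0.0026]
```

View pics/w5.png

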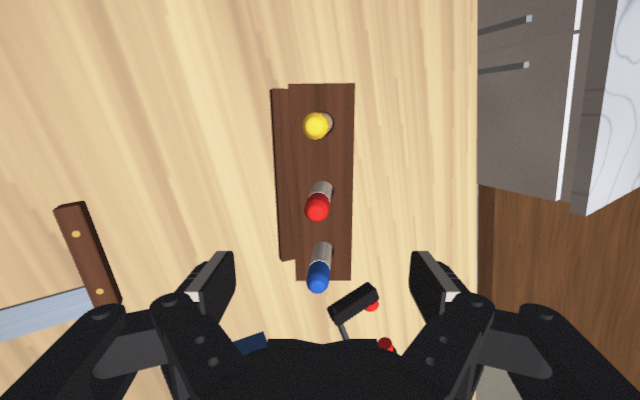

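The view shows the yellow cap at about (316,126), red (317,207) and blue (318,278) in line, so the grasp heading is right. The known 65 mm spacing gives their height.

Run:
```python
from h import *
from scipy.optimize import brentq
c=np.load('c5.npy',allow_pickle=True).item(); im=cv2.imread('pics/w5.png'); h=cv2.cvtColor(im,cv2.COLOR_BGR2HSV)
ctr={}
for n,rs in dict(y=[((20,150,80),(35,255,255))],r=[((0,170,80),(5,255,255)),((172,170,80),(180,255,255))],b=[((100,150,60),(125,255,255))]).items():
    m=sum(cv2.inRange(h,*q) for q in rs); M=np.zeros_like(m);M[100:300,295:345]=m[100:300,295:345]
    k,l,st,ce=cv2.connectedComponentsWithStats(M);i=1+np.argmax(st[1:,4]);x,y,w,hh,a=st[i]
    ctr[n]=(x+w/2-.5,y+hh-w/2-.5); print(n,st[i],ctr[n])   # bottom circle of the cap = rounded end
f=lambda z:np.linalg.norm(onz(c,ctr['y'],z)-onz(c,ctr['b'],z))-.130
z=brentq(f,.05,.18);print('z',z)
P={n:onz(c,p,z) for n,p in ctr.items()}; print(P)
d=P['y']-P['b'];yaw=np.degrees(np.arctan2(-d[0],d[1]));print('yaw',yaw, np.linalg.norm(P['y']-P['r']))
for z in (.12,.125,.13):
    p=onz(c,ctr['r'],z); v=bot.get_obs(); R=Ro.from_euler('xyz',v['tcp_rot'],degrees=True).as_matrix(); print(z,p.round(4),'in tool frame',(R.T@(p-v['ee_pos'])).round(4))
```

```text
y [302 112  27  28 580] (np.float64(315.0), np.float64(126.0))
r [304 193  26  29 572] (np.float64(316.5), np.float64(208.5))
b [307 261  23  32 546] (np.float64(318.0), np.float64(281.0))
z 0.12283029641513052
{'y': array([0.62808719, 0.06312286, 0.1228303 ]), 'r': array([6.16135515e-01, 2.41664948e-04, 1.22830296e-01]), 'b': array([ 0.60398165, -0.06462268,  0.1228303 ])}
yaw -10.686042548241163 0.06400693473242104
0.12 [ 0.6172 -0.001   0.12  ] in tool frame [-0.0047  0.0963 -0.0011]
0.125 [0.6153 0.0012 0.125 ] in tool frame [-0.0046  0.0909  0.0006]
0.13 [0.6135 0.0033 0.13  ] in tool frame [-0.0045  0.0854  0.0024]
```

```bash
python3 -m crank '-.0047 0 0 .0066 -.0145 .003;-.0047 .02 0 .0066 -.0145 .003;-.0047 .04 0 .0066 -.0145 .003;-.0047 .06 0 .0066 -.0145 .003;-.0047 .08 0 .0066 -.0145 .003;-.0047 .1 0 .0066 -.0145 .003;-.0047 .111 0 .0066 -.0145 .003;-.0047 .111 0 .0066 -.0145 .003'
python3 -m crank '0 0 0 0 0 0;0 0 0 0 0 0;0 0 0 0 0 0;0 0 0 0 0 0;0 0 0 0 0 0;0 0 0 0 0 0;0 0 0 0 0 0;0 0 0 0 0 0' 1 40
python3 -m crank '0 0 0 0 0 0'
```

```text
time: 11.6
ee_pos: [0.6232, -0.0015, 0.1059]
tcp_rot: [-90.1, -24.6, -10.8]
wrist_force: [-0.6, 0.9, -0.2]
opening: 0.0855
time: 12.4
ee_pos: [0.6245, -0.0007, 0.1087]
tcp_rot: [-90.0, -24.8, -10.8]
wrist_force: [1.0, 1.9, 5.8]
opening: 0.0188
time: 12.5
ee_pos: [0.6245, -0.0007, 0.1087]
tcp_rot: [-90.0, -24.8, -10.8]
wrist_force: [-0.3, -0.3, 5.2]
opening: 0.019
```

```bash
python3 -m crank '0 -.006 0 0 0 0;0 -.014 0 0 0 0;0 -.024 0 0 0 0;0 -.036 0 0 0 0;0 -.048 0 0 0 0;0 -.06 0 0 0 0;0 -.075 0 0 0 0;0 -.085 0 0 0 0'
python3 - <<'E'
from h import *
C=np.array([.5048,-.2709]);y=np.array([.145,.9894])
H=C+.057*y; print(H)
# upright above hole; tube bottom ~ 90 mm below grasp => TCP z for bottom at .10
rel((H[0],H[1],.25),orient(-9.5,0),10)
E
```

```text
time: 13.3
ee_pos: [0.5886, 0.0062, 0.1867]
tcp_rot: [-90.0, -24.8, -10.8]
wrist_force: [-1.2, 0.3, 0.2]
opening: 0.0187
[ 0.513065  -0.2145042]
full [-0.0034 -0.0712 -0.2309  0.0055 -0.0218  0.433 ] 1/10 [-0.0003 -0.0071 -0.0231  0.0006 -0.0022  0.0433]
```

```bash
python3 -m crank '0 -.018 0 0 0 .02;0 -.036 0 0 0 .06;0 -.054 0 0 0 .12;-.001 -.071 -.01 0 0 .19;-.001 -.071 -.03 0 -.01 .26;-.002 -.071 -.055 0 -.015 .33;-.003 -.071 -.085 .005 -.02 .4;-.003 -.071 -.115 .005 -.022 .433'
python3 - <<'E'
from h import *
rel((.513,-.2145,.25),orient(-9.5,0),4)
E
```

```text
time: 14.1
ee_pos: [0.5356, -0.1017, 0.2484]
tcp_rot: [-90.0, 0.2, -9.5]
wrist_force: [0.8, -0.0, -0.8]
opening: 0.0188
full [-0.0037 -0.0015 -0.1149  0.0003  0.0007 -0.0039] 1/4 [-0.0009 -0.0004 -0.0287  0.0001  0.0002 -0.001 ]
```

```bash
python3 -m crank '-.001 0 -.03 0 0 -.001;-.002 0 -.06 0 0 -.002;-.003 0 -.09 0 0 -.003;-.0037 0 -.115 0 0 -.004;-.0037 .03 -.115 0 0 -.004;-.0037 .06 -.115 0 0 -.004;-.0037 .078 -.115 0 0 -.004;-.0037 .078 -.115 0 0 -.004'
python3 - <<'E'
from h import *
c=vision.get_calibration('wrist'); o=bot.get_obs(); e=o['ee_pos'];print(e,o['tcp_rot']); im=snap('wrist','w6.png'); np.save('c6.npy',c)
b=e-[0,0,.0835]
print('tube bottom proj',proj(c,[b]),'hole centre proj',proj(c,[[.513,-.2145,.05]]))
x0=200;a=im[20:260,x0:x0+240,::-1]
s=snap('side','side2.png')[160:240,300:400,::-1]
cv2.imwrite('pics/w6c.png',np.hstack([cv2.resize(a,(400,400),interpolation=cv2.INTER_CUBIC),cv2.resize(s,(400,320),interpolation=cv2.INTER_CUBIC).repeat(1,0) if 0 else cv2.copyMakeBorder(cv2.resize(s,(400,320),interpolation=cv2.INTER_CUBIC),0,80,0,0,cv2.BORDER_CONSTANT)]))
E
```

```text
time: 14.9
ee_pos: [0.5117, -0.2132, 0.1681]
tcp_rot: [-90.0, 0.1, -9.5]
wrist_force: [0.6, -0.6, -0.1]
opening: 0.0191
[ 0.51168133 -0.21321043  0.16812085] [-8.99901024e+01  6.04936446e-02 -9.50883007e+00]
tube bottom proj [[322.20545247 211.47941892]] hole centre proj [[323.85560493 200.40583032]]
```

View pics/w6c.png

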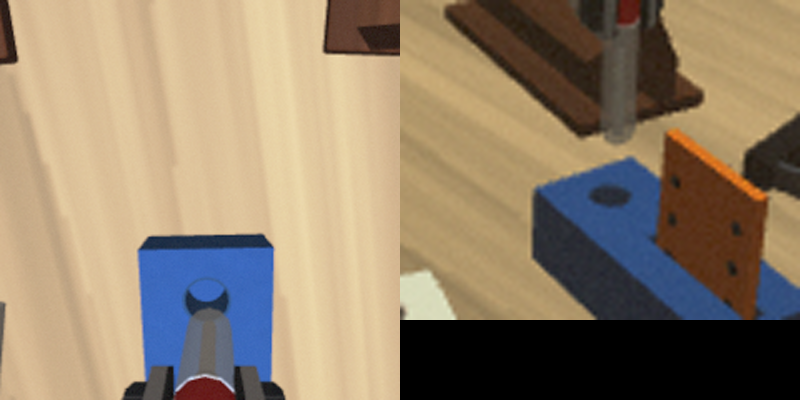

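The tube bottom hangs just beyond the hole: hole at about (324,198), tube end from row 206 down. I'll get exact offsets from edge profiles.

Run:
```python
from h import *
c=np.load('c6.npy',allow_pickle=True).item(); im=cv2.imread('pics/w6.png'); h=cv2.cvtColor(im,cv2.COLOR_BGR2HSV)
print('sat rows')
for r in (188,192,196,200,204,206,208,212,216,222,230): print(r,'S',h[r,304:346,1].tolist() if r>=204 else '','V',h[r,304:346,2].tolist() if r<204 else '')
print('col 324 V',h[170:215,324,2].tolist()); print('caddy row 180 extents',[np.flatnonzero(cv2.inRange(h,(100,120,60),(125,255,255))[r,260:390])[[0,-1]]+260 for r in (175,185,195)])
e=np.array([.5117,-.2132,.1681-.0735])
print('sphere centre proj',proj(c,[e]),'r px',10/ (ray(c,(0,0))[0][2]-e[2])*c['fx']/1000, 'tube at .11',proj(c,[[.5117,-.2132,.11]]))
```

```text
sat rows
188 S  V [189, 188, 189, 191, 193, 192, 193, 192, 194, 193, 193, 186, 173, 155, 159, 169, 175, 178, 188, 190, 191, 186, 184, 172, 168, 159, 155, 165, 180, 185, 189, 189, 189, 186, 188, 188, 186, 188, 187, 188, 188, 190]
192 S  V [188, 188, 190, 190, 188, 189, 190, 184, 159, 155, 184, 191, 192, 192, 191, 193, 193, 192, 193, 192, 193, 189, 191, 190, 192, 192, 193, 191, 192, 185, 158, 154, 177, 189, 187, 186, 186, 187, 188, 185, 186, 186]
196 S  V [189, 189, 189, 187, 189, 179, 154, 124, 86, 62, 101, 161, 189, 191, 193, 190, 194, 191, 191, 193, 192, 191, 194, 190, 191, 191, 191, 191, 161, 102, 64, 66, 117, 148, 177, 189, 188, 187, 187, 187, 187, 187]
200 S  V [192, 190, 191, 189, 190, 163, 138, 97, 63, 67, 68, 66, 68, 69, 87, 95, 128, 164, 173, 176, 172, 169, 154, 131, 93, 73, 70, 73, 70, 72, 70, 69, 78, 132, 164, 182, 188, 188, 187, 187, 187, 189]
204 S [176, 174, 174, 174, 173, 171, 156, 148, 143, 138, 128, 122, 124, 133, 145, 145, 139, 122, 129, 110, 88, 67, 72, 108, 133, 163, 135, 152, 153, 140, 160, 137, 155, 161, 171, 172, 175, 176, 173, 175, 174, 178] V 
206 S [171, 173,
[... 857 characters left out ...]
6, 24, 22, 20, 23, 46, 47, 51, 56, 57, 57, 53, 57, 54, 145, 176, 173, 174, 178, 174, 174] V 
230 S [175, 174, 176, 177, 173, 137, 69, 53, 55, 54, 52, 49, 51, 51, 51, 47, 9, 20, 21, 28, 29, 22, 22, 22, 29, 26, 54, 52, 50, 47, 51, 55, 52, 53, 52, 84, 154, 175, 171, 170, 175, 170] V 
col 324 V [189, 189, 188, 186, 188, 190, 188, 188, 187, 188, 188, 188, 189, 187, 189, 184, 169, 158, 191, 191, 191, 193, 193, 192, 193, 193, 192, 193, 192, 195, 172, 82, 69, 73, 78, 87, 92, 95, 95, 96, 96, 93, 100, 106, 105]
caddy row 180 extents [array([284, 363]), array([284, 363]), array([285, 362])]
sphere centre proj [[322.25014685 215.68071317]] r px 14.34325146066851 tube at .11 [[322.28987685 222.97398923]]
```

Run:
```python
from h import *
c=np.load('c6.npy',allow_pickle=True).item(); cs=vision.get_calibration('side')
t=onz(c,(325.0,219.1),.0946); hh=onz(c,(323.7,200.2),.05); print('wrist: tube',t,'hole',hh,'move',hh-t)
R=orient(-9.5); print('tool x,z move',(R.T@(hh-t)).round(4))
im=cv2.imread('pics/side2.png'); g=cv2.cvtColor(im,cv2.COLOR_BGR2HSV)
for r in (170,176,182,188,192): print(r,im[r,442:470].mean(1).astype(int).tolist())
v=g[...,2][202:216,440:466]; print('hole rows'); 
m=(v<90); ys,xs=np.nonzero(m); print('hole px',xs.min()+440,xs.max()+440,ys.min()+202,ys.max()+202, xs.mean()+440, ys.mean()+202)
for nm,P in dict(tube=[.5117,-.2132,.11],tubebot=[.5117,-.2132,.0846],hole=[.513,-.2145,.05]).items(): print(nm,proj(cs,[P]))
print('1mm in tool x, -z(+y) at tube ->px',proj(cs,[[.5117,-.2132,.11]]+ R[:,0]*.01)-proj(cs,[[.5117,-.2132,.11]]),proj(cs,[[.5117,-.2132,.11]]+R[:,2]*.01)-proj(cs,[[.5117,-.2132,.11]]))
```

```text
wrist: tube [ 0.51326537 -0.21616718  0.0946    ] hole [ 0.51289534 -0.21429095  0.05      ] move [-0.00037003  0.00187624 -0.0446    ]
tool x,z move [-0.0007  0.0446  0.0018]
170 [150, 150, 151, 157, 161, 163, 161, 160, 160, 151, 146, 127, 84, 86, 83, 81, 80, 83, 81, 79, 80, 86, 80, 80, 80, 80, 82, 81]
176 [142, 145, 145, 148, 149, 152, 153, 155, 155, 154, 152, 151, 150, 149, 149, 152, 155, 158, 160, 163, 160, 164, 157, 151, 162, 124, 81, 78]
182 [155, 153, 150, 147, 147, 146, 147, 144, 141, 139, 140, 141, 142, 144, 147, 145, 149, 152, 154, 153, 154, 155, 155, 152, 149, 150, 149, 149]
188 [150, 150, 142, 145, 144, 148, 151, 150, 154, 157, 157, 158, 159, 155, 152, 150, 146, 145, 143, 144, 143, 140, 141, 140, 142, 143, 144, 147]
192 [152, 156, 159, 156, 154, 152, 150, 150, 147, 147, 146, 141, 145, 148, 156, 159, 161, 161, 156, 159, 157, 155, 151, 149, 148, 147, 147, 146]
hole rows
hole px 440 459 206 215 449.27891156462584 211.54421768707482
tube [[352.65362396 185.76339411]]
tubebot [[352.0810117  195.36939153]]
hole [[352.1172828  208.08178731]]
1mm in tool x, -z(+y) at tube ->px [[ 3.68306383 -1.07134647]] [[-2.45170375 -1.93809729]]
```

Both views say the tube hangs slightly to +x and −y of nominal. I'll apply a correction of −1 mm in tool x and +2 mm in tool z, then enter the hole carefully (the rounded end helps).

```bash
python3 -m crank '-.001 .005 .002 0 0 0;-.001 .013 .002 0 0 0;-.001 .02 .002 0 0 0;-.001 .026 .002 0 0 0;-.001 .032 .002 0 0 0;-.001 .037 .002 0 0 0;-.001 .042 .002 0 0 0;-.001 .042 .002 0 0 0'
```

```text
time: 15.8
ee_pos: [0.5121, -0.2115, 0.1276]
tcp_rot: [-90.0, -0.1, -9.5]
wrist_force: [0.6, -0.6, -1.0]
opening: 0.0188
```

```bash
python3 -m crank '0 .006 0 0 0 0;0 .012 0 0 0 0;0 .018 0 0 0 0;0 .023 0 0 0 0;0 .027 0 0 0 0;0 .029 0 0 0 0;0 .029 0 0 0 0'
python3 -m crank '0 .002 0 0 0 0;0 .0035 0 0 0 0;0 .0045 0 0 0 0;0 .0045 0 0 0 0'
```

```text
time: 16.5
ee_pos: [0.5124, -0.2116, 0.0991]
tcp_rot: [-90.0, -0.2, -9.5]
wrist_force: [-0.6, 0.4, -0.6]
opening: 0.0189
time: 16.9
ee_pos: [0.5126, -0.2117, 0.095]
tcp_rot: [-90.0, -0.2, -9.5]
wrist_force: [0.4, 0.5, 0.9]
opening: 0.0186
```

Still free of contact forces, so the tube is in. Next: down about 1.5 mm to touch the floor, release, lift and look.

```bash
python3 -m crank '0 .001 0 0 0 0;0 .0015 0 0 0 0;0 .0015 0 0 0 0'
python3 -m crank '0 0 0 0 0 0;0 0 0 0 0 0;0 0 0 0 0 0;0 0 0 0 0 0;0 0 0 0 0 0;0 0 0 0 0 0' -1
python3 -m crank '0 -.02 0 0 0 0;0 -.05 0 0 0 0;0 -.085 0 0 0 0;0 -.12 0 0 0 0;0 -.15 0 0 0 0;0 -.165 0 0 0 0;0 -.165 0 0 0 0'
python3 - <<'E'
from h import *
c=vision.get_calibration('wrist'); im=snap('wrist','w7.png'); s=snap('side','side3.png'); cs=vision.get_calibration('side')
print('side: expect tube top',proj(cs,[[.513,-.2145,.12],[.513,-.2145,.05]]))
print('wrist: expect tip',proj(c,[[.513,-.2145,.11]]))
out=np.zeros((400,800,3),np.uint8); out[:,:400]=cv2.resize(im[50:290,200:440,::-1],(400,400)); out[:,400:]=cv2.resize(s[130:270,290:430,::-1],(400,400),interpolation=cv2.INTER_CUBIC); cv2.imwrite('pics/fin.png',out)
E
```

```text
time: 17.2
ee_pos: [0.5128, -0.2118, 0.0946]
tcp_rot: [-90.1, -0.3, -9.5]
wrist_force: [-0.8, 0.2, 8.7]
opening: 0.0184
time: 17.8
ee_pos: [0.5125, -0.2117, 0.0934]
tcp_rot: [-90.0, -0.2, -9.5]
wrist_force: [0.2, -0.2, -0.7]
opening: 0.0857
time: 18.5
ee_pos: [0.5128, -0.2117, 0.2608]
tcp_rot: [-90.1, -0.4, -9.5]
wrist_force: [0.3, 0.3, -0.8]
opening: 0.0855
side: expect tube top [[353.70589089 181.95364907]
 [352.1172828  208.08178731]]
wrist: expect tip [[321.59689298 192.65572298]]
```

View pics/fin.png

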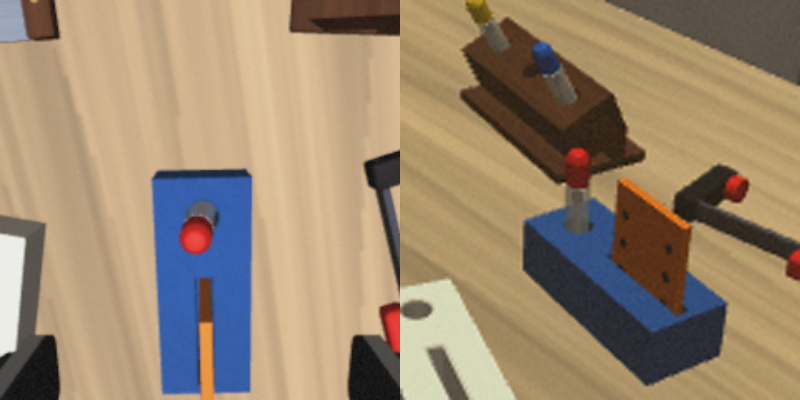

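The red tube stands upright in the hole; its top is at side row 181.8 against 182.0 expected when seated. The template is in the slot, the other two tubes are still in the rack, and the gripper is clear.

```bash
python3 -c "
from workcell import bot
print(bot.job_done())"
```

```text
the job is handed in; nothing more can be done
None
```

The drilling template now stands in the blue caddy's slot and the red-capped tube stands cap up in its round hole. Both are released, and I handed the job in at about 18.6 s of the 70 s allowed.

**Template:** it came down to the same gripper height it had when seated in the holder. After release, its top edge measured 76 x 7 mm when cast at the seated height.

**Tube:** the gripper felt 8.7 N when the tube touched the hole floor. In the last side view its top is at row 181.8, against 182.0 expected when fully home.

**Left alone:** the last pictures show the yellow and blue tubes still in the rack. The clamp and try square were not touched, and the gripper ended about 14 cm above the caddy items, touching nothing.

**Disagreements:**
- **Camera offsets:** the top and wrist cameras differed by about 4 mm on the caddy's position. The held template and tube also looked 2–4 mm off where the gripper pose put them. I placed both mainly by their position relative to the caddy in the wrist pictures, and both went in with no side force.
- **Last side view:** the tube's top appears about 1.7 pixels to one side of where I expected it. The row agrees and the picture shows it upright.

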